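# Regrasp a pressing block and hang it up by its eye

## Robot

A 6-joint arm with a two-finger parallel gripper is mounted at the origin on the work surface; the furniture and walls round the work are solid. World frame = base frame: x ahead of the robot, y to its left, z up, the work surface at z = 0. Lengths are in m, angles in rad, forces in N, time in s.
With the tool pointing down it reaches from about 0.35 to 0.975 m from the base axis. Payload 4.9 kg.
Tool frame: the origin (TCP) lies at the very end of the fingers, on their centre line; the grasp point (between the pads) lies 19 mm behind it; z points along the fingers, y is the line along which they close (so a half turn about z gives the same grasp; the last joint's range is limited). The gripper opens to 85 mm and grips with 20 to 120 N. Pads are 22 mm wide; open, the fingers measure 114 mm over their backs; the gripper's body (76 mm by 85 mm) begins 54 mm behind the grasp point. The pads swing forward as they close: fully open they stand 13 mm farther back than shut.
Start: joints at [-1.403, 0.053, 1.613, -0, 1.476, -0.119], TCP at [0.177, -0.599, 0.231] pointing down, gripper open.
Joint ranges: [-3.01, 3.01], [-1.01, 2.22], [0.06, 2.58], [-1.02, 4.17], [0.09, 2.62], [-3.14, 3.14]. Speed limits (rad/s): [2.57, 2.57, 3.14, 3.14, 3.14, 3.14].

## Interface

Orientations are given as a unit quaternion [w, x, y, z].
In Python, from plant import manip, vision, order gives the robot as it stands.
- The arm moves only by the tool play_rows, never from a script. Its argument "steps" is a list that holds one entry, the list of rows, each a list of 6 numbers: the shift along the tool's x, y, z in mm, then the turn, a rotation vector about the tool's x, y, z in degrees. A call has 1 to 12 rows; each row is the pose to reach, as a shift and turn from the pose commanded when the call began, along the tool's axes at that moment; what a row does not reach only later rows make up. A row lasts 1/12 s, in which the tool goes at most 41.7 mm and 7.16 degrees, less where a joint would pass 70% of its speed; a pose out of reach is approached as far as the arm can. A call with a gripper value outside its range is refused whole. "claw" is the gripper's target within -1 to 1 (fully open at 1, half-way at 0, shut at -1), set as the call begins (left out, the last holds). The fingers move at their own pace and stop on an object; the grip force is fixed at half the most. Time passes only in rows, so rows that repeat a pose let the fingers close. It gives the time, the measured TCP pose, the force, the opening and the grip force at its end, in the units of the state.
- manip.state(): the state, without advancing time (a new reading comes with each control period).
- vision.grab_frame(name): name is "side" or "top"; returns (picture, depth): 420x560x3 uint8, blue, green, red; 420x560 float32, m along the optical axis (not along the pixel's ray), 0 where there is no reading.
- vision.camera_info(name): a dict with "K" (3x3 intrinsics, pixels), "k1" (the pictures are not rectified: a ray, as slopes to the right and down, at radius r is drawn at 1 + k1 r^2 times it, then the intrinsics apply), "eye" and "orientation" of the camera in the world. Camera axes: x right, y down, z forward; pixel columns grow to the right and rows downward; lengths in m; the calibration is good to about 2 mm. A picture is of the moment at which its call begins. camera_info takes no time and is no camera call.
- order.job_done(): hands the job in; it is judged then, once.
The state is a dict: "time": time; "joint_pos": joint angles; "joint_vel": joint speeds; "joint_efforts": joint torques, N m; "tool_pos": TCP position; "tool_rot": TCP orientation; "contact_force": force on the tool from outside, world axes, zero at the start; "ft_torque": the same for the moment, N m; "gripper_width": opening from 0.0 (shut) to 1.0 (fully open); "grasp_force": force on a finger pad.
Only numpy, scipy, OpenCV 4.12 (cv2) and the standard library are available. Lean on these libraries where they do the work, as an engineer would, in place of code of your own. Each camera call takes 0.05 s, during which the arm holds its last target. There are 200 camera calls.

## Task

Put the wooden pressing block away on its hanger: lift it out of its dock, stand it upright on the white tile and let go, then take it afresh, in whatever way the hanger leaves room for, and hang it by its eye on the hanger's steel peg. Leave it hanging still and free, do not tip it over, and do not knock the mug, the multimeter or the scissors about.

Things in the scene. Friction and masses are not known exactly. Their poses are not given: they have to be found in the camera images.
- press_block: Loose light-wood pressing block, 0.2 kg, 155 mm tall: foot 50 (x) x 56 (y) x 24 mm with cork sole; on it a flat upright handle 12 mm thick (x), 44 mm wide (y). A 22 mm round eye runs through the handle along x; z 111 to 155 above it is solid and can be gripped leaving the eye free. Origin: centre of underside, z up. Same front and back. Starts standing in the dock, its x along the dock's x within 0.05 rad.
- block_eye (a point): Centre of the block's eye, 100 mm above the block's underside; axes as the block's (the eye runs along x).
- dock: Fixed dark wooden dock: base 70 (x) x 86 (y) mm; two upright cheeks, tops at z = 150 mm, inner faces at y = -33 and +33, x -30 to +30. They leave only 11 mm beside the narrow edges of the block's handle: grip it there on its broad faces (close along x). Lips 14 mm high at the base's x ends: lift the block out upwards. Origin: centre of underside.
- dock_floor (a point): Middle of the dock's floor, 8 mm above the table, on which the block stands.
- trivet: Fixed white ceramic tile (a trivet) lying on the table between dock and hanger, 110 (x) x 130 (y) x 6 mm thick. Origin: centre of its underside. There is room round it for open fingers either way.
- hanger: Fixed dark wooden hanger. Base x -55 to 75, y -55 to 55 mm, 12 mm thick. A rear post (front x = 36 mm) carries a nose block 30 mm wide, z 95 to 195, front face at x = 0, with a steel peg towards -x. A finger hardly fits between nose and hung handle; fingers on the handle's narrow edges pass beside the nose. The hung foot passes under the nose, 31 mm above the base. Origin: on the table under the nose's front face.
- peg_root (a point): Where the peg's axis leaves the nose: hanger frame (0, 0, 150 mm), same axes. Peg 8 mm diameter, level along -x for 26 mm, then turned up at 45 degrees. The hung eye centre is 7 mm below the axis. Thread with the eye centre 3 mm above the axis, moving along +x until it is about 14 mm before the nose (8 to 20 will do), then lower 10 mm.
- peg_tip (a point): Centre of the peg's round end (4 mm radius), 32 mm before the nose and 6 mm above the peg's axis: the end reaches 36 mm before the nose, its top is 10 mm above the axis.
- mug: Loose white coffee mug, 97 mm tall, 78 mm across, 116 mm with its handle; a bystander. Origin: middle of its extent, underside.
- meter: Loose yellow and black multimeter lying flat, 142 (x) x 70 (y) x 41 mm; a bystander. Origin: centre of underside.
- shears: Loose red-handled scissors lying flat, 87 (x) x 199 (y) x 9 mm; a bystander. Origin: centre of underside.
Not all that is in view belongs to the job. Leave any blue look-alike of the press_block alone.

How it is judged:
By the outcome, as a careful person would: the job done as asked, in the order asked, and still so for the second after the job is handed in, with the robot touching nothing.
It also fails if it takes over 70 s, if anything falls off the work surface, if the arm or the gripper's body presses on something with over 40 N, if the wrist force passes 120 N, or if a joint passes its speed limit or range.

## Working session

There is one attempt and no reset: what is moved stays moved. The work goes in short steps, Python scripts to look and compute and a tool call to move; the robot and the scene stay as the last step left them, time stands still between calls to the robot, and variables do not carry over. Pictures are saved under pics/ and viewed, at most 10 in all, crops included, and the job is handed in when it is done.

Besides the shell and the picture viewer there is one more tool, called after "Call:" as name(argument=value, ...) on one line, values as JSON. play_rows: Moves the arm, as the interface text tells. Its arguments: {"type":"object","properties":{"steps":{"type":"array"},"claw":{"type":"number"}},"required":["steps"]}

```bash
mkdir -p pics; ls
python3 - <<'E'
from plant import manip,vision
import cv2,numpy as np
for n in("side","top"):
    p,d=vision.grab_frame(n); cv2.imwrite(f"pics/{n}0.png",p); np.savez(f"pics/{n}0.npz",p=p,d=d); print(n,vision.camera_info(n))
s=manip.state();print(s)
E
```

```text
pics
side {'K': array([[434.939428  ,   0.        , 282.58242945],
       [  0.        , 434.939428  , 204.40412617],
       [  0.        ,   0.        ,   1.        ]]), 'k1': -0.05003336005882155, 'eye': array([0.06700239, 1.12917875, 0.82241754]), 'orientation': array([ 0.09315047, -0.15588209,  0.86433462, -0.46898767])}
top {'K': array([[540.81722445,   0.        , 284.43130705],
       [  0.        , 540.81722445, 208.74421388],
       [  0.        ,   0.        ,   1.        ]]), 'k1': -0.15527149493255463, 'eye': array([0.35365241, 0.11004214, 1.48013431]), 'orientation': array([ 0.0294226 , -0.70447569,  0.70859317, -0.02727688])}
{'time': 0.1, 'joint_pos': array([-1.40300421e+00,  5.32899405e-02,  1.61414234e+00,  3.10688399e-05,
        1.47599416e+00, -1.18978162e-01]), 'joint_vel': array([-1.16283529e-03, -7.88708136e-04, -1.45440763e-03, -1.24569483e-03,
       -1.53070326e-03,  3.53777188e-05]), 'joint_efforts': array([ 1.20658031e-03, -3.94902921e+01, -3.71361673e+01,  8.04047772e-06,
        3.95169365e-03, -4.49826842e-06]), 'tool_pos': array([ 0.17671349, -0.59891939,  0.23019509]), 'tool_rot': array([-9.16995125e-04,  9.89737747e-01,  1.42892799e-01, -6.91760784e-06]), 'contact_force': array([-0.31244315,  0.037798  ,  0.52327775]), 'ft_torque': array([ 0.0865621 , -0.03730315,  0.00032418]), 'grasp_force': 0.0, 'gripper_width': 0.9993313428373275}
```

View pics/side0.png

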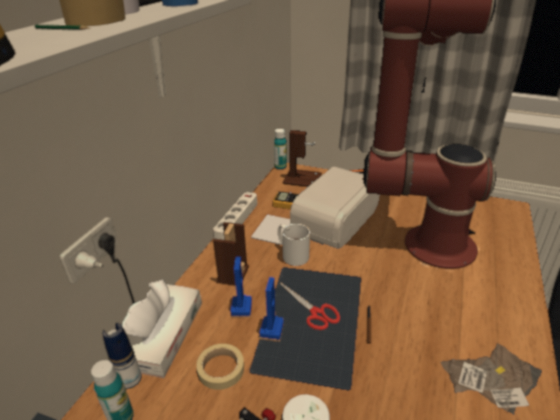

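View pics/top0.png

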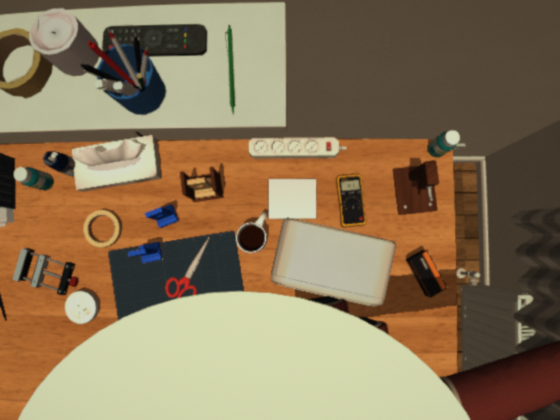

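Side view: the dock with the light-wood block is at about (230,252), the blue look-alikes at (240,290) and (270,310), the tile at (275,230), the hanger at (300,160). Top view: the dock with the block is at (203,185), the blue ones at (161,215) and (146,253), the tile at (292,198), the meter at (350,200), the mug at (252,236), the hanger at (417,188) with its peg pointing down the image at about (431,195). The wooden one standing in the dark dock is the block that's meant.

```bash
cat > h.py <<'E'
import numpy as np,cv2
from plant import vision
from scipy.spatial.transform import Rotation as R
def rot(q): return R.from_quat([q[1],q[2],q[3],q[0]])
def cloud(n,d):
    c=vision.camera_info(n);K=c["K"];v,u=np.indices(d.shape)
    x=(u-K[0,2])/K[0,0];y=(v-K[1,2])/K[1,1];xd,yd=x.copy(),y.copy()
    for _ in range(20):
        f=1+c["k1"]*(x*x+y*y);x=xd/f;y=yd/f
    P=np.stack([x*d,y*d,d],-1).reshape(-1,3)
    W=rot(c["orientation"]).apply(P)+c["eye"];W[d.ravel()<=0]=np.nan
    return W.reshape(d.shape+(3,))
def project(n,P):
    c=vision.camera_info(n);K=c["K"];p=rot(c["orientation"]).inv().apply(np.atleast_2d(P)-c["eye"])
    s=p[:,:2]/p[:,2:];s=s*(1+c["k1"]*(s**2).sum(1,keepdims=True));return s*K[0,0]+K[:2,2]
E
python3 - <<'E'
from h import *
t=np.load("pics/top0.npz");W=cloud("top",t["d"])
for u,v in [(203,185),(200,175),(206,195),(190,190),(213,165),(292,198),(271,181),(314,182),(272,218),(315,217),(350,200),(430,172),(430,195),(400,200),(333,260),(100,200),(252,236),(250,60),(295,147),(445,145)]: print(u,v,W[v,u].round(3))
def box(u0,v0,u1,v1,f):
    r=f*1;a=cv2.resize(t["p"][v0:v1,u0:u1],None,fx=r,fy=r,interpolation=cv2.INTER_CUBIC);return a
a=box(175,160,230,215,7);b=box(385,150,440,220,7)
H=max(a.shape[0],b.shape[0]);P=[cv2.copyMakeBorder(i,0,H-i.shape[0],0,5,0) for i in(a,b)]
cv2.imwrite("pics/crop.png",np.hstack(P))
# plan-view by height, dock region & hanger region
for nm,(x0,x1,y0,y1) in dict(d=(175,230,160,215),h=(385,445,150,225)).items():
    w=W[y0:y1,x0:x1].reshape(-1,3)
    for lo,hi in [(.004,.02),(.02,.06),(.06,.12),(.12,.14),(.14,.157),(.157,.2),(.2,.3)]:
        s=w[(w[:,2]>lo)&(w[:,2]<hi)]
        if len(s)>4: print(nm,lo,hi,len(s),s.mean(0).round(3),s.min(0).round(3),s.max(0).round(3),cv2.minAreaRect(s[:,:2].astype(np.float32)*1000))
E
```

```text
203 185 [0.526 0.322 0.108]
200 175 [0.566 0.345 0.015]
206 195 [0.509 0.327 0.027]
190 190 [0.518 0.363 0.071]
213 165 [0.595 0.311 0.003]
292 198 [0.502 0.093 0.005]
271 181 [0.549 0.151 0.006]
314 182 [0.545 0.033 0.009]
272 218 [0.447 0.148 0.004]
315 217 [0.449 0.031 0.001]
350 200 [ 0.493 -0.063  0.033]
430 172 [ 0.544 -0.239  0.2  ]
430 195 [ 0.493 -0.25   0.151]
400 200 [ 0.494 -0.203  0.014]
333 260 [ 0.333 -0.006  0.138]
100 200 [ 0.501  0.633 -0.004]
252 236 [0.397 0.201 0.04 ]
250 60 [0.643 0.163 0.694]
295 147 [0.638 0.084 0.031]
445 145 [ 0.624 -0.299  0.131]
d 0.004 0.02 378 [0.529 0.336 0.009] [0.459 0.266 0.004] [0.61  0.417 0.02 ] ((534.4762573242188, 341.6758728027344), (151.4027862548828, 150.9044952392578), 0.16588938236236572)
d 0.02 0.06 276 [0.522 0.329 0.035] [0.458 0.284 0.02 ] [0.568 0.412 0.06 ] ((522.0233764648438, 355.8863830566406), (75.54517364501953, 152.12901306152344), 22.26752471923828)
d 0.06 0.12 203 [0.527 0.328 0.091] [0.499 0.284 0.06 ] [0.566 0.368 0.12 ] ((532.5746459960938, 329.56451416015625), (57.10802459716797, 85.63421630859375), 7.8785
[... 1141 characters left out ...]
0.514 -0.241  0.12 ] [ 0.569 -0.227  0.14 ] ((540.7855834960938, -229.72531127929688), (56.67444610595703, 9.192678451538086), 14.396004676818848)
h 0.14 0.157 78 [ 0.524 -0.237  0.151] [ 0.482 -0.254  0.14 ] [ 0.57  -0.225  0.157] ((524.89599609375, -235.4908905029297), (90.67776489257812, 15.877238273620605), 21.01413917541504)
h 0.157 0.2 411 [ 0.54  -0.24   0.189] [ 0.479 -0.261  0.157] [ 0.574 -0.225  0.2  ] ((526.2430419921875, -244.7105712890625), (94.51131439208984, 34.09352493286133), 5.2095160484313965)
h 0.2 0.3 6 [ 0.53  -0.241  0.201] [ 0.517 -0.252  0.2  ] [ 0.556 -0.235  0.203] ((535.0059814453125, -238.5635223388672), (38.36753845214844, 16.5473575592041), 15.661333084106445)
```

View pics/crop.png

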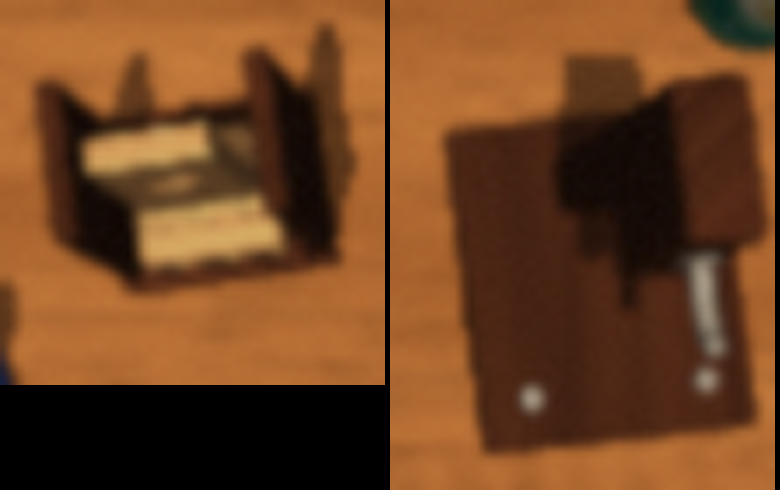

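Crop: the light-wood block stands between the dark cheeks, with its top face at crop (82–213,122–177) and its foot and eye visible below. On the hanger, the nose top is at crop (670–765,75–250) and the peg runs from (702,252) to (714,345) down the image. This is the wooden block; neither blue one is in the crop's dock.

```bash
cat >> h.py <<'E'
def hit(n,uv,z):
    c=vision.camera_info(n);K=c["K"];s=(np.asarray(uv,float)-K[:2,2])/K[0,0];p=s.copy()
    for _ in range(20): p=s/(1+c["k1"]*(p**2).sum(-1,keepdims=True))
    r=rot(c["orientation"]).apply(np.c_[p,np.ones(len(p))]);return c["eye"]+r*((np.asarray(z)-c["eye"][2])/r[:,2])[:,None]
def fit(Q,M):  # 2D rigid fit M(model)->Q ; returns x,y(mm),yaw deg,rms
    a=M-M.mean(0);b=Q-Q.mean(0);th=np.arctan2((a[:,0]*b[:,1]-a[:,1]*b[:,0]).sum(),(a*b).sum())
    Rm=np.array([[np.cos(th),-np.sin(th)],[np.sin(th),np.cos(th)]]);t=Q.mean(0)-Rm@M.mean(0)
    return t.round(1),round(np.degrees(th),1),np.abs(Q-(M@Rm.T+t)).max().round(1)
E
python3 - <<'E'
from h import *
f=lambda a,o:(np.array(a)+.5)/7-.5+o
q=hit("top",f([(82,145),(208,122),(213,150),(90,177)],[175,160]),[.163]*4)[:,:2]*1000
print(q.round(1),fit(q,np.array([[6,22],[6,-22],[-6,-22],[-6,22.]])))
n=hit("top",f([(280,90),(355,75),(375,235),(295,250)],[385,150]),[.195]*4)[:,:2]*1000
print(n.round(1))
p=hit("top",f([(312,255),(324,345)],[385,150]),[.150,.156])*1000;print(p.round(1))
b=hit("top",f([(55,130),(180,118),(95,450),(362,425)],[385,150]),[.012]*4)*1000;print(b.round(1),fit(b[[0,2,3],:2],np.array([[75,55],[-55,55],[-55,-55.]])))
t=np.load("pics/top0.npz");d=t["d"];W=cloud("top",d)
w=W[150:225,385:445].reshape(-1,3)
s=w[(w[:,2]>.188)&(w[:,2]<.203)];print(len(s),s.mean(0),cv2.minAreaRect(s[:,:2].astype(np.float32)*1000))
# side cam
p2,d2=(np.load("pics/side0.npz")[k] for k in"pd");V=cloud("side",d2)
for nm,m in dict(block=(V[...,2]>.158)&(V[...,2]<.172)&(abs(V[...,0]-.53)<.05)&(abs(V[...,1]-.33)<.06),nose=(V[...,2]>.188)&(V[...,2]<.205)&(abs(V[...,0]-.54)<.07)&(abs(V[...,1]+.24)<.06)).items():
    s=V[m];print(nm,len(s),s.mean(0).round(3) if len(s) else"",cv2.minAreaRect(s[:,:2].astype(np.float32)*1000) if len(s)>3 else"")
cv2.imwrite("pics/crop2.png",np.hstack([cv2.resize(p2[210:290,205:261],None,fx=7,fy=7,interpolation=cv2.INTER_CUBIC),cv2.resize(p2[118:198,275:331],None,fx=7,fy=7,interpolation=cv2.INTER_CUBIC)]))
# trivet: white pixels
g=t["p"].min(-1);m=np.zeros_like(g);m[170:230,260:325]=(g[170:230,260:325]>110);c=max(cv2.findContours(m,0,1)[0],key=cv2.contourArea);r=cv2.minAreaRect(c);bp=hit("top",cv2.boxPoints(r),[.006]*4)*1000;print("triv",bp.round(1),bp.mean(0).round(1))
E
```

```text
[[531.5 355.7]
 [539.2 310.9]
 [529.3 309.1]
 [520.1 352.7]] (array([530. , 332.1]), np.float64(11.0), np.float64(1.0))
[[ 567.7 -227.2]
 [ 573.  -254. ]
 [ 517.  -259.1]
 [ 511.8 -230.7]]
[[ 515.5 -248.7  150. ]
 [ 482.6 -250.5  156. ]]
[[ 582.2 -184.3   12. ]
 [ 587.  -234.5   12. ]
 [ 455.8 -197.2   12. ]
 [ 464.9 -304.1   12. ]] (array([ 514.3, -245.7]), np.float64(5.4), np.float64(1.6))
311 [ 0.54207185 -0.24268772  0.19454249] ((542.9519653320312, -243.21148681640625), (61.55730438232422, 33.37008285522461), 6.9344635009765625)
block 58 [0.531 0.334 0.162] ((531.8756103515625, 334.6357727050781), (12.366024017333984, 47.72199630737305), 8.262296676635742)
nose 82 [ 0.543 -0.238  0.194] ((544.2338256835938, -240.3182373046875), (59.105682373046875, 35.601219177246094), 9.524444580078125)
triv [[554.4 156.1   6. ]
 [553.7  29.7   6. ]
 [446.3  30.8   6. ]
 [447.  156.5   6. ]] [500.4  93.3   6. ]
```

View pics/crop2.png

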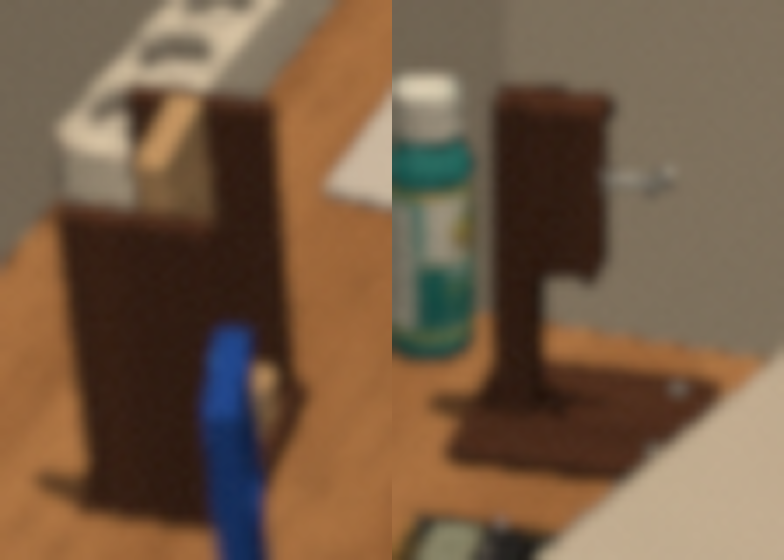

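Measured: block at (531,333), yaw about 9°; hanger peg root at about (514,-246), yaw about 5.5°; tile centre (500,93). The heights and sizes match what was given. I'll write a helper that turns targets into tool-frame shifts.

```bash
cat > go.py <<'E'
import sys
from h import *
from plant import manip
# go.py x y z(mm) yaw(deg of tool x) -> shift mm & rotvec deg in current tool axes
def rel(x,y,z,yaw,p0=None,R0=None):
    s=manip.state();p0=s["tool_pos"]*1000 if p0 is None else p0;R0=rot(s["tool_rot"]) if R0 is None else R0
    a=np.radians(yaw);c,q=np.cos(a),np.sin(a);R1=R.from_matrix([[c,q,0],[q,-c,0],[0,0,-1]])
    print("shift",R0.inv().apply(np.array([x,y,z])-p0).round(1),"rot",np.degrees((R0.inv()*R1).as_rotvec()).round(2),"from",p0.round(1));return np.array([x,y,z]),R1
if __name__=="__main__":
    p=r=None;a=list(map(float,sys.argv[1:]))
    for i in range(0,len(a),4): p,r=rel(*a[i:i+4],p,r)
E
python3 go.py 480 -150 340 60  525 330 250 99
python3 - <<'E'
from h import *
W=cloud("top",np.load("pics/top0.npz")["d"])
s=W[215:310,265:400].reshape(-1,3);s=s[(s[:,2]>.05)&(s[:,2]<.2)];print("case",s.min(0),s.max(0))
for a,b in((.1,.14),(.05,.1),(0,.05),(-.05,0),(-.1,-.05),(-.15,-.1),(-.2,-.15),(-.25,-.2)):
    q=s[(s[:,1]>a)&(s[:,1]<b)];print(a,q[:,0].max().round(3) if len(q) else None)
s=W[0:140,0:300].reshape(-1,3);s=s[s[:,2]>.5];print("shelf",s.min(0),s.max(0))
E
```

```text
shift [ 417.9 -345.  -109.1] rot [ -0.09  -0.05 -43.57] from [ 176.7 -598.9  230.2]
shift [ 438.2 -201.    90. ] rot [  0.   0. -39.] from [ 480. -150.  340.]
case [ 0.21728762 -0.16909429  0.05836807] [0.44975895 0.16543473 0.14642559]
0.1 0.443
0.05 0.44
0 0.428
-0.05 0.416
-0.1 0.405
-0.15 0.395
-0.2 0.382
-0.25 None
shelf [0.53800916 0.0836598  0.50018053] [0.74260853 0.57508379 0.84543051]
```

Call:
play_rows(steps=[[[418,-345,-109,0,0,-43.6],[418,-345,-109,0,0,-43.6],[418,-345,-109,0,0,-43.6],[418,-345,-109,0,0,-43.6],[418,-345,-109,0,0,-43.6],[418,-345,-109,0,0,-43.6],[418,-345,-109,0,0,-43.6],[418,-345,-109,0,0,-43.6],[418,-345,-109,0,0,-43.6],[418,-345,-109,0,0,-43.6],[418,-345,-109,0,0,-43.6],[418,-345,-109,0,0,-43.6]]], claw=1)

```text
time: 1.1
tool_pos: [0.4516, -0.1912, 0.3299]
tool_rot: [-0.0, 0.866, 0.5, -0.0]
contact_force: [0.8, -1.3, 0.9]
gripper_width: 0.999
grasp_force: 0.0
```

```bash
python3 go.py 531 333 260 99
```

```text
shift [ 493.7 -193.1   69.9] rot [-1.000e-02 -0.000e+00 -3.897e+01] from [ 451.6 -191.2  329.9]
```

Call:
play_rows(steps=[[[480,-188,68,0,0,-39],[480,-188,68,0,0,-39],[480,-188,68,0,0,-39],[480,-188,68,0,0,-39],[480,-188,68,0,0,-39],[480,-188,68,0,0,-39],[480,-188,68,0,0,-39],[480,-188,68,0,0,-39],[480,-188,68,0,0,-39],[480,-188,68,0,0,-39],[480,-188,68,0,0,-39],[480,-188,68,0,0,-39]]])

```text
time: 2.1
tool_pos: [0.5246, 0.2991, 0.2636]
tool_rot: [-0.0, 0.649, 0.761, -0.0]
contact_force: [0.9, -0.7, -0.7]
gripper_width: 1.0
grasp_force: 0.0
```

Call:
play_rows(steps=[[[0,0,0,0,0,0],[0,0,0,0,0,0],[0,0,0,0,0,0],[0,0,0,0,0,0]]])

```text
time: 2.43
tool_pos: [0.5252, 0.296, 0.2647]
tool_rot: [0.0, 0.65, 0.76, -0.0]
contact_force: [0.2, 0.4, -0.7]
gripper_width: 1.001
grasp_force: 0.0
```

```bash
python3 go.py 531 333 200 99 531 333 122 99
python3 - <<'E'
from h import *
p,d=vision.grab_frame("top");cv2.imwrite("pics/t1.png",np.hstack([cv2.resize(p[130:240,150:290],None,fx=4,fy=4)]))
E
```

```text
shift [35.7 11.5 64.6] rot [ 0.01  0.02 -0.03] from [525.2 296.  264.7]
shift [ 0.  0. 78.] rot [0. 0. 0.] from [531. 333. 200.]
```

View pics/t1.png

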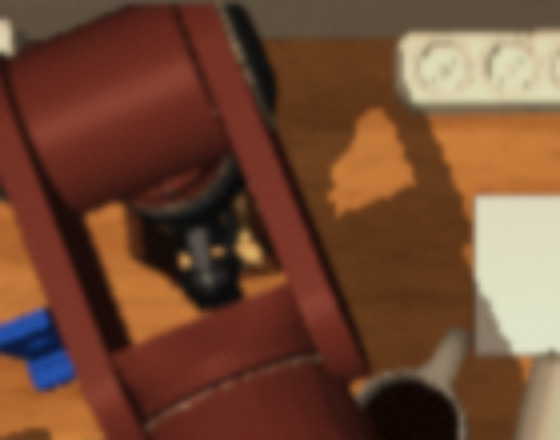

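The view from above is hidden by the arm, but the gripper is over the dock, at crop (205,265). Its depth clearance is fine, so I'm descending.

Call:
play_rows(steps=[[[36,11.5,0,0,0,0],[36,11.5,30,0,0,0],[36,11.5,60,0,0,0],[36,11.5,85,0,0,0],[36,11.5,105,0,0,0],[36,11.5,122,0,0,0],[36,11.5,134,0,0,0],[36,11.5,142,0,0,0],[36,11.5,142,0,0,0],[36,11.5,142,0,0,0]]])

```text
time: 3.32
tool_pos: [0.5312, 0.334, 0.1232]
tool_rot: [0.0, 0.65, 0.76, 0.0]
contact_force: [-0.5, 0.3, 0.5]
gripper_width: 1.001
grasp_force: 0.0
```

```bash
python3 go.py 531 333 122 99
python3 - <<'E'
from h import *
p,d=vision.grab_frame("side");cv2.imwrite("pics/s1.png",cv2.resize(p[170:300,170:300],None,fx=4.5,fy=4.5,interpolation=cv2.INTER_CUBIC))
E
```

```text
shift [-0.9 -0.4  1.2] rot [ 0.04 -0.01 -0.01] from [531.2 334.  123.2]
```

View pics/s1.png

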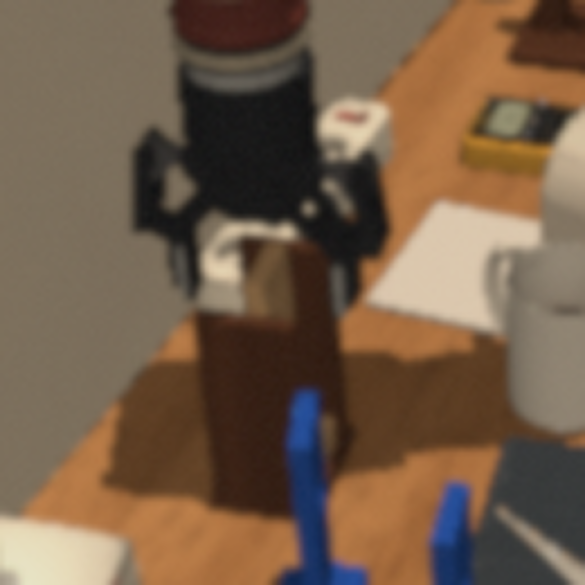

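The open fingers straddle the handle at crop (270,270), roughly centred. I'll close now and then lift.

Call:
play_rows(steps=[[[0,0,0,0,0,0],[0,0,0,0,0,0],[0,0,0,0,0,0],[0,0,0,0,0,0],[0,0,0,0,0,0],[0,0,0,0,0,0],[0,0,0,0,0,0],[0,0,0,0,0,0],[0,0,0,0,0,0],[0,0,0,0,0,0],[0,0,0,0,0,0],[0,0,0,0,0,0]]], claw=-1)

```text
time: 4.37
tool_pos: [0.531, 0.3344, 0.1227]
tool_rot: [0.0, 0.649, 0.761, 0.0]
contact_force: [0.0, -0.0, 1.7]
gripper_width: 0.134
grasp_force: 58.6
```

Call:
play_rows(steps=[[[0,0,-5,0,0,0],[0,0,-15,0,0,0],[0,0,-30,0,0,0],[0,0,-48,0,0,0],[0,0,-66,0,0,0],[0,0,-84,0,0,0],[0,0,-102,0,0,0],[0,0,-120,0,0,0],[0,0,-138,0,0,0],[0,0,-155,0,0,0],[0,0,-165,0,0,0],[0,0,-170,0,0,0]]])

```text
time: 5.37
tool_pos: [0.5312, 0.3345, 0.2949]
tool_rot: [0.001, 0.649, 0.761, 0.001]
contact_force: [0.8, -0.3, -1.9]
gripper_width: 0.132
grasp_force: 58.7
```

```bash
python3 go.py 508 93 285 95.5 508 93 125 95.5
```

```text
shift [-234.9  -60.8    9.6] rot [ 0.15 -0.05  3.53] from [531.2 334.5 294.9]
shift [  0.   0. 160.] rot [0. 0. 0.] from [508.  93. 285.]
```

Call:
play_rows(steps=[[[-8,-2,0,0,0,0],[-28,-7,2,0,0,0.5],[-53,-14,4,0,0,1],[-79,-20,6,0,0,1.5],[-105,-27,8,0,0,2],[-131,-34,10,0,0,2.5],[-157,-41,10,0,0,3],[-183,-47,10,0,0,3.5],[-207,-54,10,0,0,3.5],[-225,-58,10,0,0,3.5],[-235,-61,10,0,0,3.5],[-235,-61,10,0,0,3.5]]])

```text
time: 6.37
tool_pos: [0.5066, 0.0908, 0.2812]
tool_rot: [-0.001, 0.673, 0.739, -0.001]
contact_force: [0.2, -0.1, -2.0]
gripper_width: 0.132
grasp_force: 58.6
```

Call:
play_rows(steps=[[[0,0,10,0,0,0],[0,0,30,0,0,0],[0,0,52,0,0,0],[0,0,74,0,0,0],[0,0,96,0,0,0],[0,0,116,0,0,0],[0,0,132,0,0,0],[0,0,144,0,0,0],[0,0,150,0,0,0],[0,0,153,0,0,0],[0,0,153,0,0,0],[0,0,153,0,0,0]]])

```text
time: 7.37
tool_pos: [0.5081, 0.0929, 0.1304]
tool_rot: [0.001, 0.672, 0.741, 0.001]
contact_force: [0.3, -0.2, -1.7]
gripper_width: 0.132
grasp_force: 58.6
```

```bash
python3 go.py 508 93 121 95.5
```

```text
shift [ 0.2 -0.1  9.4] rot [0.09 0.   0.05] from [508.1  92.9 130.4]
```

Call:
play_rows(steps=[[[0,0,2,0,0,0],[0,0,4,0,0,0],[0,0,6,0,0,0],[0,0,7.5,0,0,0],[0,0,8.5,0,0,0],[0,0,9.2,0,0,0],[0,0,9.2,0,0,0],[0,0,9.2,0,0,0]]])

```text
time: 8.03
tool_pos: [0.5076, 0.0926, 0.1207]
tool_rot: [0.0, 0.672, 0.74, 0.0]
contact_force: [-1.1, 0.4, 2.4]
gripper_width: 0.13
grasp_force: 59.0
```

Contact shows: the vertical force went from -1.7 to +2.4 N at the expected height. Releasing.

Call:
play_rows(steps=[[[0,0,0,0,0,0],[0,0,0,0,0,0],[0,0,0,0,0,0],[0,0,0,0,0,0],[0,0,0,0,0,0],[0,0,0,0,0,0],[0,0,0,0,0,0],[0,0,0,0,0,0],[0,0,0,0,0,0],[0,0,0,0,0,0],[0,0,0,0,0,0],[0,0,0,0,0,0]]], claw=1)

```text
time: 9.03
tool_pos: [0.5074, 0.0926, 0.1203]
tool_rot: [-0.0, 0.672, 0.74, -0.0]
contact_force: [0.0, 0.2, 0.2]
gripper_width: 1.002
grasp_force: 0.0
```

Call:
play_rows(steps=[[[0,0,-10,0,0,0],[0,0,-25,0,0,0],[0,0,-45,0,0,0],[0,0,-65,0,0,0],[0,0,-85,0,0,0],[0,0,-105,0,0,0],[0,0,-110,0,0,0],[0,0,-110,0,0,0]]])

```text
time: 9.7
tool_pos: [0.5087, 0.0927, 0.2331]
tool_rot: [0.002, 0.672, 0.74, 0.002]
contact_force: [-0.6, 0.5, 0.4]
gripper_width: 0.998
grasp_force: 0.0
```

```bash
python3 go.py 508 93 230 5.5
python3 - <<'E'
from h import *
p,d=vision.grab_frame("side");V=cloud("side",d)
print(project("side",[[.508,.093,.161],[.508,.093,.006]]).round(0))
m=(V[...,2]>.135)&(V[...,2]<.168)&(abs(V[...,0]-.508)<.05)&(abs(V[...,1]-.093)<.06)
s=V[m];print(len(s),s[:,2].max(),s[s[:,2]>.153].mean(0),cv2.minAreaRect(s[s[:,2]>.153][:,:2].astype(np.float32)*1000))
cv2.imwrite("pics/s2.png",cv2.resize(p[100:290,200:390],None,fx=3,fy=3,interpolation=cv2.INTER_CUBIC))
p,d=vision.grab_frame("top");np.savez("pics/t2.npz",p=p,d=d)
E
```

```text
shift [ 0.4 -0.7  3.1] rot [ 0.24 -0.21 90.03] from [508.7  92.7 233.1]
[[272. 186.]
 [273. 228.]]
85 0.1636897659482801 [0.50695208 0.09703911 0.15982107] ((508.2379150390625, 95.02379608154297), (13.897899627685547, 42.79957580566406), 6.07277774810791)
```

View pics/s2.png

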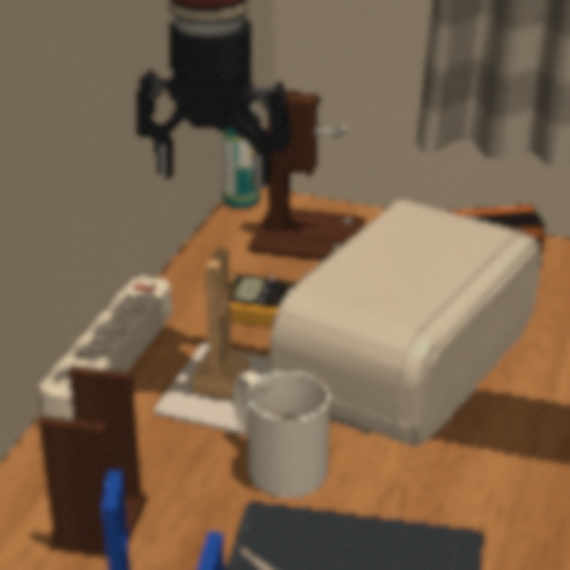

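The side view shows the block standing upright on the tile at crop (218,320), with the mug, meter and case undisturbed. Its measured top is at (508,95), z 0.160, yaw about 6°. Next I'll turn the gripper 90° for a narrow-edge grip.

Call:
play_rows(steps=[[[0,0,0,0,0,7],[0,0,0,0,0,14],[0,0,0,0,0,21],[0,0,0,0,0,28],[0,0,0,0,0,35],[0,0,0,0,0,42],[0,0,0,0,0,49],[0,0,0,0,0,56],[0,0,0,0,0,63],[0,0,0,0,0,70],[0,0,0,0,0,77],[0,0,0,0,0,84]]])

```text
time: 10.8
tool_pos: [0.5064, 0.0926, 0.2279]
tool_rot: [-0.0, 0.995, 0.097, -0.002]
contact_force: [-0.5, -0.2, -0.3]
gripper_width: 1.002
grasp_force: 0.0
```

Call:
play_rows(steps=[[[0,0,0,0,0,4],[0,0,0,0,0,6],[0,0,0,0,0,6],[0,0,0,0,0,6]]])

```text
time: 11.13
tool_pos: [0.5066, 0.0926, 0.2285]
tool_rot: [-0.0, 0.999, 0.049, -0.001]
contact_force: [0.5, 0.7, 0.4]
gripper_width: 1.002
grasp_force: 0.0
```

```bash
python3 go.py 508 94 121 5.5; python3 -c "from plant import manip;print(manip.state()['joint_pos'])"
```

```text
shift [  1.8  -1.3 107.5] rot [-0.01  0.17  0.08] from [506.6  92.6 228.5]
[ 3.61486562e-02 -2.10628393e-01  1.86608352e+00  1.95891284e-05
  1.48903609e+00  1.50948340e+00]
```

Call:
play_rows(steps=[[[2,-1.3,10,0,0,0],[2,-1.3,28,0,0,0],[2,-1.3,46,0,0,0],[2,-1.3,64,0,0,0],[2,-1.3,80,0,0,0],[2,-1.3,93,0,0,0],[2,-1.3,102,0,0,0],[2,-1.3,107,0,0,0],[2,-1.3,107,0,0,0],[2,-1.3,107,0,0,0]]])

```text
time: 11.97
tool_pos: [0.5096, 0.0942, 0.1236]
tool_rot: [-0.0, 0.999, 0.048, 0.0]
contact_force: [-0.3, 0.3, 0.1]
gripper_width: 0.999
grasp_force: 0.0
```

Call:
play_rows(steps=[[[0,0,0,0,0,0],[0,0,0,0,0,0],[0,0,0,0,0,0],[0,0,0,0,0,0],[0,0,0,0,0,0],[0,0,0,0,0,0],[0,0,0,0,0,0],[0,0,0,0,0,0],[0,0,0,0,0,0],[0,0,0,0,0,0]]], claw=-1)

```text
time: 12.8
tool_pos: [0.5101, 0.0939, 0.1243]
tool_rot: [0.0, 0.999, 0.048, 0.001]
contact_force: [-0.2, -1.2, 5.1]
gripper_width: 0.51
grasp_force: 61.5
```

Call:
play_rows(steps=[[[0,0,-5,0,0,0],[0,0,-15,0,0,0],[0,0,-30,0,0,0],[0,0,-48,0,0,0],[0,0,-68,0,0,0],[0,0,-88,0,0,0],[0,0,-108,0,0,0],[0,0,-128,0,0,0],[0,0,-148,0,0,0],[0,0,-165,0,0,0],[0,0,-175,0,0,0],[0,0,-180,0,0,0]]])

```text
time: 13.8
tool_pos: [0.5095, 0.0943, 0.305]
tool_rot: [-0.0, 0.999, 0.048, 0.001]
contact_force: [0.3, -0.5, -1.2]
gripper_width: 0.506
grasp_force: 61.0
```

```bash
python3 go.py 456 -251 305 5.5
```

```text
shift [-8.660e+01  3.385e+02 -3.000e-01] rot [-0.02 -0.11  0.04] from [509.5  94.3 305. ]
```

Call:
play_rows(steps=[[[-3,10,0,0,0,0],[-9,36,0,0,0,0],[-18,70,0,0,0,0],[-27,105,0,0,0,0],[-36,140,0,0,0,0],[-45,175,0,0,0,0],[-54,210,0,0,0,0],[-63,245,0,0,0,0],[-72,280,0,0,0,0],[-80,310,0,0,0,0],[-85,330,0,0,0,0],[-87,338,0,0,0,0]]])

```text
time: 14.8
tool_pos: [0.4534, -0.2534, 0.301]
tool_rot: [-0.001, 0.999, 0.046, -0.002]
contact_force: [0.7, 0.2, -1.9]
gripper_width: 0.505
grasp_force: 61.8
```

```bash
python3 go.py 456 -251 185 5.5
```

```text
shift [  3.2  -1.9 116. ] rot [-0.09  0.19 -0.19] from [ 453.4 -253.4  301. ]
```

Call:
play_rows(steps=[[[1,-1,8,0,0,0],[3,-2,24,0,0,0],[3,-2,44,0,0,0],[3,-2,64,0,0,0],[3,-2,82,0,0,0],[3,-2,96,0,0,0],[3,-2,107,0,0,0],[3,-2,113,0,0,0],[3,-2,115,0,0,0],[3,-2,115,0,0,0],[3,-2,115,0,0,0]]])

```text
time: 15.72
tool_pos: [0.4586, -0.2486, 0.1892]
tool_rot: [0.0, 0.999, 0.048, 0.001]
contact_force: [0.0, -0.3, -2.0]
gripper_width: 0.507
grasp_force: 64.4
```

```bash
python3 go.py 456 -251 171 5.5
python3 - <<'E'
from h import *
p,d=vision.grab_frame("side");q,e=vision.grab_frame("top");np.savez("pics/n3.npz",p=p,d=d,q=q,e=e)
a=p[100:200,270:350];b=q[140:230,370:450]
a=cv2.resize(a,(400,500),interpolation=cv2.INTER_CUBIC);b=cv2.resize(b,(400,450),interpolation=cv2.INTER_CUBIC)
cv2.imwrite("pics/n3.png",np.hstack([a,cv2.copyMakeBorder(b,0,50,0,0,0)]))
E
```

```text
shift [-2.8  2.1 18.2] rot [ 0.05 -0.06  0.04] from [ 458.6 -248.6  189.2]
```

View pics/n3.png

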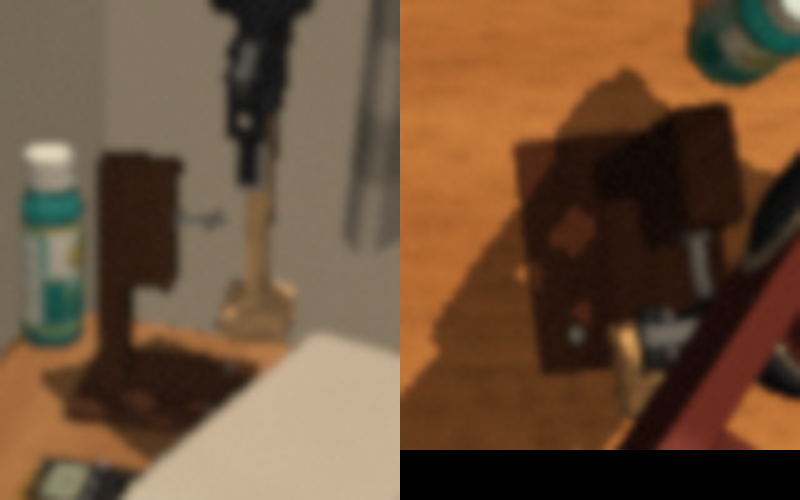

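The block hangs upright in the gripper at crop (260,260), about 14 mm in front of the peg tip at (228,215). The top view shows it about in line with the peg. I'll align it and check again.

Call:
play_rows(steps=[[[0,2.4,5,0,0,0],[0,2.4,11,0,0,0],[0,2.4,16,0,0,0],[0,2.4,18,0,0,0],[0,2.4,18,0,0,0],[0,2.4,18,0,0,0],[0,2.4,18,0,0,0]]])

```text
time: 16.4
tool_pos: [0.4584, -0.2509, 0.1704]
tool_rot: [0.0, 0.999, 0.048, 0.0]
contact_force: [-1.1, -0.4, -2.1]
gripper_width: 0.501
grasp_force: 64.5
```

```bash
python3 go.py 502 -246.7 171.5 5.5
python3 - <<'E'
from h import *
p,d=vision.grab_frame("side");V=cloud("side",d)
# handle +y edge, rows below gripper; foot
for lo,hi in((.05,.062),(.062,.075),(.085,.10),(.10,.12),(.12,.14),(.14,.155)):
    s=V[(V[...,2]>lo)&(V[...,2]<hi)&(abs(V[...,0]-.458)<.035)&(abs(V[...,1]+.245)<.05)]
    print(lo,len(s),np.median(s,0).round(4) if len(s) else "")
s=V[(abs(V[...,0]-.458)<.035)&(abs(V[...,1]+.245)<.05)&(V[...,2]>.02)];print("minz",np.sort(s[:,2])[:10].round(3))
E
```

```text
shift [43.8  0.  -1.1] rot [ 0.01 -0.01  0.03] from [ 458.4 -250.9  170.4]
0.05 24 [ 0.4542 -0.2245  0.058 ]
0.062 53 [ 0.4461 -0.2257  0.0697]
0.085 18 [ 0.4502 -0.2334  0.0921]
0.1 27 [ 0.4501 -0.2336  0.11  ]
0.12 27 [ 0.4518 -0.2329  0.1294]
0.14 29 [ 0.452  -0.2375  0.1488]
minz [0.055 0.055 0.056 0.056 0.057 0.057 0.057 0.057 0.058 0.058]
```

Call:
play_rows(steps=[[[0,0,-1.2,0,0,0],[4,0,-1.2,0,0,0],[8,0,-1.2,0,0,0],[12,0,-1.2,0,0,0],[15,0,-1.2,0,0,0],[18,0,-1.2,0,0,0],[21,0,-1.2,0,0,0],[24,0,-1.2,0,0,0],[26,0,-1.2,0,0,0],[26,0,-1.2,0,0,0],[26,0,-1.2,0,0,0]]])

```text
time: 17.37
tool_pos: [0.4842, -0.2482, 0.1714]
tool_rot: [-0.0, 0.999, 0.048, -0.0]
contact_force: [-0.0, 0.4, -2.5]
gripper_width: 0.503
grasp_force: 64.5
```

```bash
python3 go.py 502 -246.7 171.5 5.5
python3 - <<'E'
from h import *
p,d=vision.grab_frame("side");q,e=vision.grab_frame("top")
a=p[110:190,280:344];b=q[140:230,370:450]
a=cv2.resize(a,(400,500),interpolation=cv2.INTER_CUBIC);b=cv2.resize(b,(400,450),interpolation=cv2.INTER_CUBIC)
cv2.imwrite("pics/n4.png",np.hstack([a,cv2.copyMakeBorder(b,0,50,0,0,0)]))
E
```

```text
shift [17.8  0.2 -0.1] rot [-0.01  0.01  0.04] from [ 484.2 -248.2  171.4]
```

View pics/n4.png

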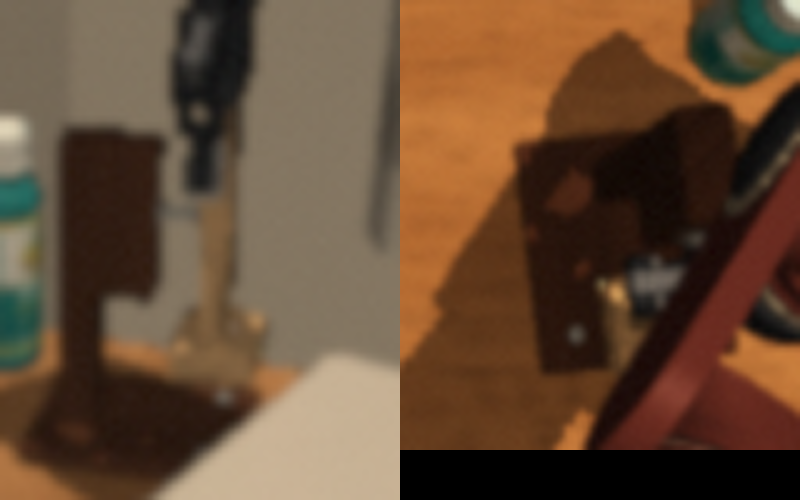

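The peg, at crop (180,208), now enters the handle with no contact force. Continuing.

Call:
play_rows(steps=[[[2,0,0,0,0,0],[5,0,0,0,0,0],[8,0,0,0,0,0],[11,0,0,0,0,0],[14,0,0,0,0,0],[16,0,0,0,0,0],[17.5,0,0,0,0,0],[17.5,0,0,0,0,0],[17.5,0,0,0,0,0]]])

```text
time: 18.22
tool_pos: [0.5016, -0.2466, 0.1714]
tool_rot: [-0.0, 0.999, 0.048, -0.0]
contact_force: [-0.3, -0.3, -2.2]
gripper_width: 0.505
grasp_force: 64.5
```

Call:
play_rows(steps=[[[0,0,1.5,0,0,0],[0,0,3,0,0,0],[0,0,4.5,0,0,0],[0,0,6,0,0,0],[0,0,7,0,0,0],[0,0,8,0,0,0],[0,0,8,0,0,0],[0,0,8,0,0,0]]])

```text
time: 18.88
tool_pos: [0.5016, -0.2466, 0.1634]
tool_rot: [-0.0, 0.999, 0.048, -0.0]
contact_force: [-0.7, 0.3, -2.3]
gripper_width: 0.507
grasp_force: 64.5
```

Down 8 mm with no contact yet. I'll go in small steps until the peg takes the weight.

Call:
play_rows(steps=[[[0,0,0.5,0,0,0],[0,0,1,0,0,0],[0,0,1.5,0,0,0],[0,0,1.8,0,0,0],[0,0,1.8,0,0,0],[0,0,1.8,0,0,0]]])

```text
time: 19.38
tool_pos: [0.5016, -0.2466, 0.1617]
tool_rot: [-0.0, 0.999, 0.048, -0.0]
contact_force: [-0.8, -0.4, -2.2]
gripper_width: 0.502
grasp_force: 64.5
```

Call:
play_rows(steps=[[[0,0,0.3,0,0,0],[0,0,0.6,0,0,0],[0,0,0.9,0,0,0],[0,0,1,0,0,0],[0,0,1,0,0,0]]])

```text
time: 19.8
tool_pos: [0.5016, -0.2466, 0.1606]
tool_rot: [-0.0, 0.999, 0.048, -0.0]
contact_force: [-0.1, 1.2, -2.5]
gripper_width: 0.503
grasp_force: 64.5
```

Call:
play_rows(steps=[[[0,0,0.3,0,0,0],[0,0,0.6,0,0,0],[0,0,0.9,0,0,0],[0,0,1,0,0,0],[0,0,1,0,0,0]]])

```text
time: 20.22
tool_pos: [0.5016, -0.2466, 0.1597]
tool_rot: [0.0, 0.999, 0.048, 0.0]
contact_force: [-0.5, 0.1, -2.1]
gripper_width: 0.504
grasp_force: 64.5
```

Call:
play_rows(steps=[[[0,0,0.4,0,0,0],[0,0,0.8,0,0,0],[0,0,1.2,0,0,0],[0,0,1.5,0,0,0],[0,0,1.5,0,0,0]]])

```text
time: 20.63
tool_pos: [0.5017, -0.2467, 0.1595]
tool_rot: [0.0, 0.999, 0.048, 0.0]
contact_force: [-3.2, 2.2, 5.2]
gripper_width: 0.503
grasp_force: 65.0
```

Run:
```python
from h import *
p,d=vision.grab_frame("side");V=cloud("side",d)
m=(abs(V[...,0]-.495)<.045)&(abs(V[...,1]+.245)<.05)&(V[...,2]>.025)
s=V[m];print("minz",np.sort(s[:,2])[:12].round(3))
# foot bottom / colour rows: light wood
hsv=cv2.cvtColor(p,cv2.COLOR_BGR2HSV)
for v in range(135,185):
    r=p[v,295:345].astype(int); k=[i+295 for i in range(50) if m[v,i+295] and r[i][2]>90]
    if k: print(v,k[0],k[-1],V[v,k[len(k)//2]].round(3))
print(project("side",[[.5,-.247,.150],[.514,-.246,.15],[.482,-.249,.156],[.4996,-.2247,.042]]).round(1))
```

```text
minz [0.041 0.044 0.044 0.045 0.045 0.045 0.045 0.045 0.045 0.046 0.046 0.046]
137 311 313 [ 0.494 -0.259  0.174]
138 311 312 [ 0.496 -0.265  0.167]
139 311 312 [ 0.495 -0.262  0.165]
140 311 312 [ 0.496 -0.266  0.159]
141 311 312 [ 0.495 -0.263  0.156]
142 310 314 [ 0.494 -0.261  0.153]
143 310 314 [ 0.49  -0.247  0.156]
144 306 314 [ 0.49  -0.225  0.162]
145 307 312 [ 0.493 -0.233  0.154]
146 307 312 [ 0.494 -0.237  0.148]
147 307 312 [ 0.492 -0.23   0.148]
148 307 312 [ 0.49  -0.225  0.147]
149 307 312 [ 0.492 -0.23   0.14 ]
150 307 312 [ 0.493 -0.234  0.134]
151 307 312 [ 0.492 -0.232  0.131]
152 307 312 [ 0.491 -0.23   0.128]
153 307 312 [ 0.49  -0.228  0.125]
154 307 312 [ 0.489 -0.225  0.123]
155 307 312 [ 0.491 -0.229  0.116]
156 307 312 [ 0.491 -0.231  0.111]
157 304 312 [ 0.496 -0.233  0.105]
158 302 312 [ 0.494 -0.228  0.104]
159 307 312 [ 0.49  -0.227  0.102]
160 307 312 [ 0.489 -0.226  0.098]
161 307 313 [ 0.491 -0.232  0.09 ]
162 305 314 [ 0.489 -0.226  0.09 ]
163 304 317 [ 0.493 -0.25   0.073]
164 304 317 [ 0.493 -0.251  0.068]
165 303 317 [ 0.49  -0.229  0.076]
166 303 317 [ 0.49  -0.23   0.071]
167 303 317 [ 0.49  -0.231  0.067]
168 302 317 [ 0.488 -0.222  0.067]
169 302 316 [ 0.491 -0.22   0.064]
170 302 316 [ 0.49  -0.219  0.06 ]
171 302 315 [ 0.49  -0.219  0.056]
172 303 315 [ 0.491 -0.223  0.05 ]
173 307 315 [ 0.483 -0.22   0.048]
[[309.2 144.2]
 [305.5 143.8]
 [314.2 143.2]
 [307.  173.2]]
```

The peg now carries it: the vertical force went from -2.2 to +5.2 N at the expected height. I'll ease off slightly and open.

Call:
play_rows(steps=[[[0,0,-0.4,0,0,0],[0,0,-0.7,0,0,0],[0,0,-0.7,0,0,0],[0,0,-0.7,0,0,0]]])

```text
time: 21.02
tool_pos: [0.5017, -0.2467, 0.1595]
tool_rot: [0.0, 0.999, 0.048, 0.0]
contact_force: [-2.8, 1.8, 5.2]
gripper_width: 0.503
grasp_force: 65.0
```

Call:
play_rows(steps=[[[0,0,0,0,0,0],[0,0,0,0,0,0],[0,0,0,0,0,0],[0,0,0,0,0,0],[0,0,0,0,0,0],[0,0,0,0,0,0],[0,0,0,0,0,0],[0,0,0,0,0,0],[0,0,0,0,0,0],[0,0,0,0,0,0],[0,0,0,0,0,0],[0,0,0,0,0,0]]], claw=1)

```text
time: 22.02
tool_pos: [0.5016, -0.2466, 0.1589]
tool_rot: [0.0, 0.999, 0.048, 0.0]
contact_force: [-0.3, 0.7, -0.4]
gripper_width: 0.997
grasp_force: 0.0
```

Call:
play_rows(steps=[[[0,0,-5,0,0,0],[0,0,-15,0,0,0],[0,0,-30,0,0,0],[0,0,-45,0,0,0],[0,0,-60,0,0,0],[0,0,-75,0,0,0],[0,0,-90,0,0,0],[0,0,-105,0,0,0],[0,0,-120,0,0,0],[0,0,-125,0,0,0],[0,0,-125,0,0,0],[0,0,-125,0,0,0]]])

```text
time: 23.02
tool_pos: [0.5016, -0.2466, 0.2842]
tool_rot: [0.0, 0.999, 0.048, 0.0]
contact_force: [-0.3, -0.1, 0.6]
gripper_width: 0.997
grasp_force: 0.0
```

Run:
```python
from h import *
p,d=vision.grab_frame("side");q,e=vision.grab_frame("top")
a=p[110:190,280:344];b=p[180:330,220:370]
a=cv2.resize(a,(400,500),interpolation=cv2.INTER_CUBIC);b=cv2.resize(q[140:260,230:450],(395,216))
c=cv2.resize(p[180:330,220:370],(284,284))
r=np.zeros((500,395,3),np.uint8);r[:216]=b;r[216:,:284]=c
cv2.imwrite("pics/n5.png",np.hstack([a,r]))
```

```text
(no output)
```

View pics/n5.png

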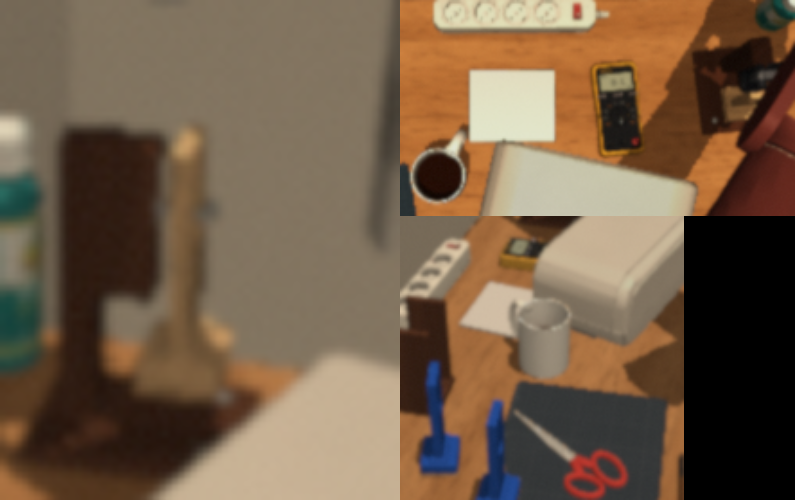

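The block hangs on the peg at crop (185,260), with the peg tip showing past the handle at (208,210). The mug, meter and scissors are where they were. I'll let it settle and check that it's still.

Call:
play_rows(steps=[[[0,0,-30,0,0,0],[0,0,-30,0,0,0],[0,0,-30,0,0,0],[0,0,-30,0,0,0],[0,0,-30,0,0,0],[0,0,-30,0,0,0],[0,0,-30,0,0,0],[0,0,-30,0,0,0],[0,0,-30,0,0,0],[0,0,-30,0,0,0],[0,0,-30,0,0,0],[0,0,-30,0,0,0]]])

```text
time: 24.12
tool_pos: [0.5017, -0.2466, 0.314]
tool_rot: [0.0, 0.999, 0.048, 0.0]
contact_force: [-0.2, 0.1, -0.3]
gripper_width: 1.001
grasp_force: 0.0
```

Run:
```python
from h import *
from plant import order
f=[vision.grab_frame("side")[0][125:178,298:325].astype(float) for _ in range(12)]
D=[np.abs(f[i]-f[0]).mean().round(2) for i in range(1,12)];print(D)
if max(D)<1.3*min(D)+.3: print(order.job_done())
```

```text
[np.float64(0.69), np.float64(0.69), np.float64(0.66), np.float64(0.67), np.float64(0.68), np.float64(0.7), np.float64(0.7), np.float64(0.7), np.float64(0.66), np.float64(0.71), np.float64(0.66)]
the job is handed in; nothing more can be done
None
```

The block was set down upright on the tile, regripped by its narrow edges and hung by its eye on the peg, where it hangs still and free; the mug, meter and scissors weren't disturbed, and the job is handed in at about 25 s.

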